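# Square a stack of cassette trays and pin it to its stand

### The arm

A 6-joint arm with a two-finger parallel gripper is mounted at the origin on a cart in front of the work surface, level with it; the furniture and walls round the work are solid. World frame = base frame: x ahead of the robot, y to its left, z up, the work surface at z = 0. Lengths are in m, angles in rad, forces in N, time in s.
With the tool pointing down it reaches from about 0.275 to 0.85 m from the base axis. Payload 19 kg.
Tool frame: the origin (TCP) lies on the centre line of the jaws, within the pads' length; the fingertips stand finger_overhang ahead of it and the grasp point (between the pads) lies 5 mm behind it (finger_overhang is the distance from the TCP to the fingertips, in m); z points along the fingers, y is the line along which they close (so a half turn about z gives the same grasp; the last joint's range is limited). The gripper opens to 85 mm and grips with 20 to 120 N. Pads are 22 mm wide; open, the fingers measure 114 mm over their backs; the gripper's body (76 mm by 85 mm) begins 54 mm behind the grasp point. The pads swing forward as they close: fully open they stand 13 mm farther back than shut.
Start: joints at [-1.47, 0.15, 1.437, -0, 1.554, -0.134], TCP at [0.134, -0.559, 0.245] pointing down, gripper open.
Joint ranges: [-2.8, 2.8], [-0.68, 2.1], [0.12, 2.68], [-1.39, 4.53], [0.16, 2.79], [-2.81, 2.81]. Speed limits (rad/s): [1.89, 1.89, 2.22, 3.01, 3.01, 3.01].

### API

Orientations are given as a unit quaternion [w, x, y, z].
In Python, from station import * gives the robot as it stands. The module is installed in compiled form; this text tells all that it offers.
- The arm moves only by the tool carry_out, never from a script. Its argument "series" is a list that holds one entry, the list of rows, each a list of 5 numbers: the shift along the tool's x, y, z in mm, then the turn about the tool's z in rad, then the closure in counts, from 0 (fully open) to 255 (shut). In form: [[[x, y, z, yaw, claw], ...]]. A call has 1 to 5 rows; each row shifts and turns the commanded pose from where the row before left it, along the tool's axes as they then stand; what a row does not reach is not made up. A row lasts 1/10 s, in which the tool goes at most 50 mm and 8.59 degrees, less where a joint would pass 70% of its speed; a pose out of reach is approached as far as the arm can. A call is refused whole if a number of a shift passes 50 or a number of a turn 0.15, either way. A call with a gripper value outside its range is refused whole. The fingers move at their own pace and stop on an object; "force" is the grip in N (left out, the last holds). Time passes only in rows, so rows that do not move let the fingers close. It gives the time, the measured TCP pose, the force, the opening and the grip force at its end, in the units of the state.
- get_state(): the state, without advancing time (a new reading comes with each control period).
- read_camera(name): name is "scene" or "top" or "wrist"; returns a dict with "pixels" (400x640x3 uint8, red, green, blue), "fx", "fy", "cx", "cy" (pixels), "k1" (the pictures are not rectified: a ray, as slopes to the right and down, at radius r is drawn at 1 + k1 r^2 times it, then the intrinsics apply), "camera_from_world" (4x4, takes a point from world to camera coordinates); the wrist camera has in their place "mount" (4x4, takes a point from camera to tool coordinates, whose origin is the TCP and whose axes are the flange's). Camera axes: x right, y up, looking along -z (the intrinsics and any distortion apply to the point x, -y, -z); pixel columns grow to the right and rows downward; lengths in m; the calibration is good to about 2 mm. A picture is of the moment at which its call begins: read the wrist's pose just before it. There is no depth.
- sign_off(): hands the job in; it is judged then, once.
The state is a dict: "clock": time; "joint_pos": joint angles; "joint_vel": joint speeds; "tau": joint torques, N m; "position": TCP position; "tcp_rot": TCP orientation; "contact_force": force on the tool from outside, world axes, zero at the start; "wrist_torque": the same for the moment, N m; "finger_gap": finger opening in m; "finger_force": force on a finger pad.
Only numpy, scipy, OpenCV 4.12 (cv2) and the standard library are available. Lean on these libraries where they do the work, as an engineer would, in place of code of your own. Each camera call takes 0.05 s, during which the arm holds its last target. There are 200 camera calls.

### The job

The three steel cassette trays have slid out of line on their stand. Square the whole stack up snugly against both metal rails, then take the longer of the two parked pins and push it straight down through all three trays, fully home into the stand, so that the stack can be carried. Keep the trays level and in their order, leave the short pin parked, and do not disturb the things lying round about.

Things in the scene. Friction and masses are not known exactly. Their poses are not given: they have to be found in the camera images.
- stand: Fixed white plastic stand, base plate 164 x 154 mm, 18 mm thick. Origin: on the desk right under the bore; own x points to the back rail, y to the side rail, z up. The plate spans x -71 to +93, y -84 to +70 mm. Behind the back rail two vertical parking sockets, 13.4 mm wide, 16 mm deep, at (64, -62) and (64, +33) mm; either may hold the long pin.
- corner (a point): Inner corner of the stand's two aluminium angle rails, at plate height, axes as the stand: (30.2, 48.2) mm from the bore. Back rail's inner face: plane x = 30.2 mm, from y = -46 to +54 mm. Side rail's inner face: plane y = 48.2 mm, from x = -32 to +20 mm. Both 5 mm thick, their tops 54 mm above the desk, 36 mm above the plate.
- bore (a point): Centre of the mouth of the stand's bore, on the plate's upper face, 18 mm above the desk; hidden under the trays. The bore is vertical, 14.5 mm in diameter, 16 mm deep, with a small chamfer.
- tray_low_hole (a point): Lowest tray, on the plate: slotted steel, 60 (x) by 96 (y) by 14 mm high, about 0.1 kg with two cassettes fixed in it; the stack slides at 2 to 8 N. Point: top centre of its 21 mm hub tube, 13.6 mm above its underside, 0.4 mm below its rim; axes the tray's. Hole 15 mm wide (floor), 16 mm in the hub. Flush against both rails the hole is over the bore to 0.3 mm.
- tray_mid_hole (a point): Same for the middle tray, an identical tray that rests flat on the rim of the lowest one.
- tray_top_hole (a point): Same for the top tray, an identical tray that rests flat on the rim of the middle one; rim of the whole stack 60 mm above the desk.
- pin_long_knob (a point): Long pin, upright in a parking socket. Point: centre of its black knob (22 mm wide, 32 high); z up along the pin. Below: steel collar 26 mm wide, 4 high; shaft 12 mm wide, 56 long, tapering to 6 mm over the last 8. Tip 76 mm below the point. 0.08 kg. Knob's top: 94 mm above the desk parked, 96 mm fully home, when the collar sits on the top tray's hub.
- pin_long_tip (a point): Lower end of the long pin, on its axis. Fully home it is 3.6 mm above the desk.
- pin_short_knob (a point): Short pin in the other parking socket: like the long one, but with a shaft of 42 mm (tip 62 mm below this point), so parked it stands 14 mm lower. It is too short to reach the bore through three trays.
- forceps: Steel forceps lying on the desk, 119 mm long, 9 mm high; bystander. Origin at the middle of its underside, long axis y.
- cassette0: White tissue cassette on the desk, 28 x 40 x 6 mm; bystander. Origin at the middle of its underside.
- cassettes5: Banded bundle of white cassettes on the desk, 33 x 45 x 34 mm; bystander. Origin at the middle of its underside.
- dye_bottle: Small amber bottle with a white cap standing on the desk, 27 mm wide, 61 mm high; bystander. Origin at the middle of its underside.

How it is judged:
By the outcome, as a careful person would: the job done as asked, in the order asked, and still so for the second after the job is handed in, with the robot touching nothing.
It also fails if it takes over 62 s, if anything falls off the work surface, if the arm or the gripper's body presses on something with over 40 N, if the wrist force passes 120 N, or if a joint passes its speed limit or range.

## Working session

There is one attempt and no reset: what is moved stays moved. The work goes in short steps, Python scripts to look and compute and a tool call to move; the robot and the scene stay as the last step left them, time stands still between calls to the robot, and variables do not carry over. Pictures are saved under pics/ and viewed, at most 10 in all, crops included, and the job is handed in when it is done.

Besides the shell and the picture viewer there is one more tool, called after "Request:" by a JSON object that holds its "fn" and its "kwargs", one argument or row to a line. carry_out: Moves the arm, as the interface text tells. Its arguments: {"type":"object","properties":{"series":{"type":"array","items":{"type":"array","items":{"type":"array","items":{"type":"number"}}}},"force":{"type":"number"}},"required":["series"]}

```bash
mkdir -p pics; cat > h.py <<'E'
from station import *
import numpy as np, cv2
from scipy.spatial.transform import Rotation as R
def cam(name):
    s=get_state(); c=read_camera(name)
    if 'camera_from_world' in c: W=np.linalg.inv(np.array(c['camera_from_world']))
    else:
        q=s['tcp_rot']; T=np.eye(4); T[:3,:3]=R.from_quat([q[1],q[2],q[3],q[0]]).as_matrix(); T[:3,3]=s['position']
        W=T@np.array(c['mount'])
    c['W']=W; return c
def save(c,fn,box=None,sc=1):
    im=cv2.cvtColor(np.array(c['pixels']),cv2.COLOR_RGB2BGR)
    if box: im=im[box[1]:box[3],box[0]:box[2]]
    cv2.imwrite(fn,cv2.resize(im,None,fx=sc,fy=sc,interpolation=cv2.INTER_CUBIC))
def ray(c,u,v):
    d=np.array([(u-c['cx'])/c['fx'],(v-c['cy'])/c['fy']]); p=d.copy()
    for _ in range(20): p=d/(1+c['k1']*(p@p))
    r=c['W'][:3,:3]@np.array([p[0],-p[1],-1]); return c['W'][:3,3],r
def onz(c,u,v,z):
    o,r=ray(c,u,v); return o+r*(z-o[2])/r[2]
def proj(c,P):
    q=np.linalg.inv(c['W'])@np.append(P,1); p=np.array([q[0],-q[1]])/-q[2]
    p=p*(1+c['k1']*(p@p)); return np.array([p[0]*c['fx']+c['cx'],p[1]*c['fy']+c['cy']])
E
python3 - <<'E'
from h import *
s=get_state(); print({k:np.round(v,3) for k,v in s.items() if k!='tau'})
for n in('top','scene','wrist'):
    c=cam(n); np.save(n,c,allow_pickle=True); print(n,c['fx'],c['k1'],c['W'].round(3).tolist(), c.get('mount'))
    save(c,f'pics/{n}0.png')
E
```

```text
{'clock': np.float64(0.0), 'joint_pos': array([-1.47 ,  0.151,  1.438,  0.   ,  1.554, -0.134]), 'joint_vel': array([-0.001, -0.001,  0.001,  0.001, -0.   , -0.   ]), 'position': array([ 0.134, -0.559,  0.245]), 'tcp_rot': array([-0.001,  0.993,  0.117,  0.   ]), 'contact_force': array([-0.305, -0.482,  1.339]), 'wrist_torque': array([-0.036,  0.012,  0.022]), 'finger_force': np.float64(0.0), 'finger_gap': np.float64(0.085)}
top 474.90501525650177 -0.040727641742789415 [[-0.006, 0.993, -0.116, 0.433], [-0.999, -0.002, 0.035, -0.363], [0.034, 0.116, 0.993, 0.931], [0.0, 0.0, 0.0, 1.0]] None
scene 483.7676142919963 -0.026465515946791997 [[0.822, 0.195, -0.535, 0.044], [-0.569, 0.307, -0.763, -1.043], [0.015, 0.932, 0.363, 0.415], [0.0, 0.0, 0.0, 1.0]] None
wrist 328.0465156667695 -0.05233278853940241 [[0.233, 0.939, 0.252, 0.198], [-0.973, 0.225, 0.06, -0.543], [-0.001, -0.259, 0.966, 0.373], [0.0, 0.0, 0.0, 1.0]] [[ 1.88000263e-05  9.65803344e-01  2.59275724e-01  6.60598554e-02]
 [ 9.99999902e-01  9.66769651e-05 -4.32631944e-04 -3.95116523e-04]
 [-4.42903368e-04  2.59275707e-01 -9.65803247e-01 -1.28301422e-01]
 [ 0.00000000e+00  0.00000000e+00  0.00000000e+00  1.00000000e+00]]
```

View pics/top0.png

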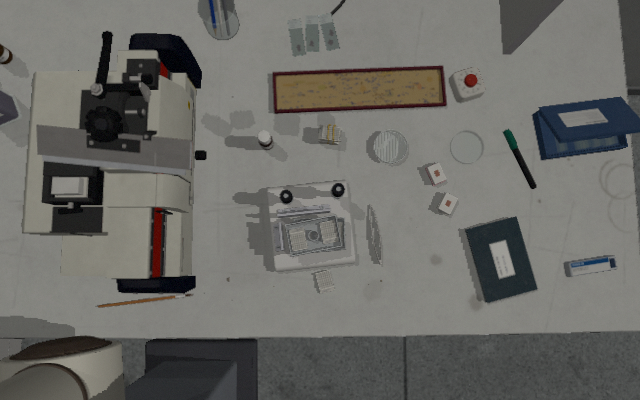

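View pics/scene0.png

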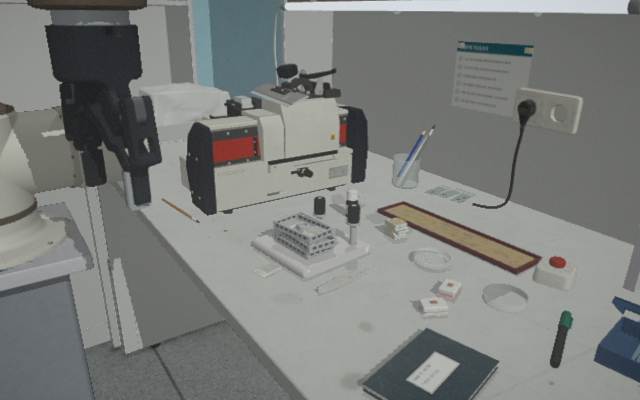

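```bash
python3 -c "
import station;print([ (n,getattr(station,n)) for n in dir(station) if n[0]!='_'])"
```

```text
[('Unreachable', <class 'station.Unreachable'>), ('finger_overhang', 0.014), ('get_state', <function make.<locals>.<lambda> at 0x7fb3e9a785e0>), ('read_camera', <function make.<locals>.drawn_camera at 0x7fb3e9a780e0>), ('sign_off', <function connect.<locals>.done at 0x7fb3e99ef7e0>)]
```

```bash
python3 - <<'E'
from h import *
c=np.load('top.npy',allow_pickle=True).item(); s=np.load('scene.npy',allow_pickle=True).item()
L=onz(c,338,189,.094); S=onz(c,287,197,.080)
print(L,S,np.linalg.norm((L-S)[:2])); d=(S-L)[:2]; a=np.arctan2(d[1],d[0])-np.pi/2; print('yaw',a)
Rm=np.array([[np.cos(a),-np.sin(a)],[np.sin(a),np.cos(a)]])
b=L[:2]-Rm@[.064,-.062]; print('bore',b); print('traytop',onz(c,312,236,.06))
for p in [(-71,-84),(-71,70),(93,-84),(93,70)]: 
    P=np.append(b+Rm@np.array(p)/1e3,.018); print(proj(c,P))
print(proj(s,np.append(L[:2],.094)),proj(s,np.append(S[:2],.08)))
save(c,'pics/topc.png',(240,165,400,300),5)
E
```

```text
[ 0.55744757 -0.40932468  0.094     ] [ 0.54504069 -0.31784281  0.08      ] 0.09231935494269755
yaw 0.1347987806806643
bore [ 0.48569592 -0.35648814]
traytop [ 0.47553135 -0.36276827  0.06      ]
[357.26629887 262.40751768]
[277.30083026 273.85983483]
[344.93504671 178.64191572]
[266.40051212 189.22235413]
[353.90322479 205.32123327] [319.57457756 198.64182436]
```

View pics/topc.png

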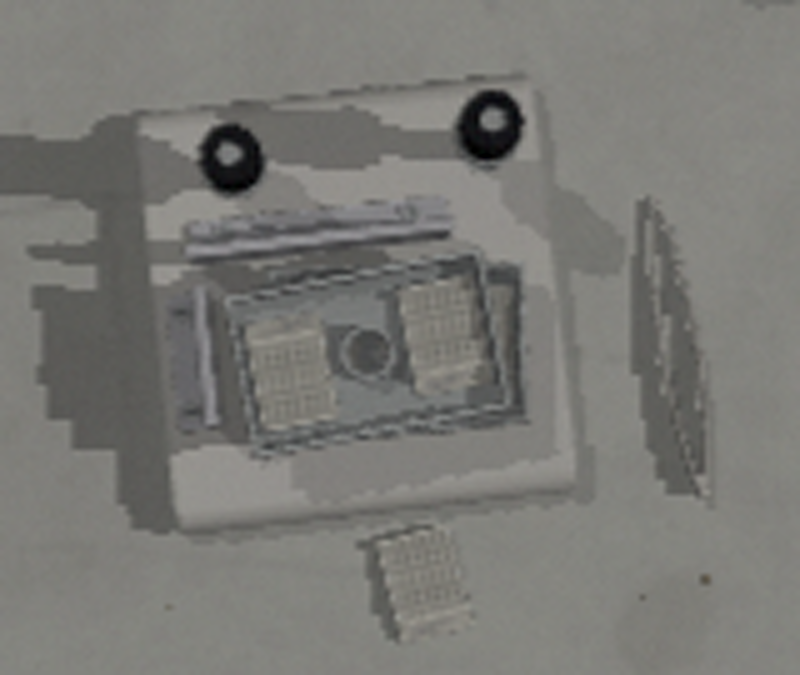

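The top crop shows both knobs (about (286,196) short and (338,190) long in full-image pixels). The stack is yawed and shifted, with its hole at about (313,235). I'm moving over it now.

Request:
{"fn": "carry_out", "kwargs": {
  "series": [
    [[43,-13,0,0,0],[43,-13,0,0,0],[43,-13,0,0,0],[43,-13,0,0,0],[43,-13,0,0,0]]
  ]
}}

```text
clock: 0.65
position: [0.329, -0.4447, 0.2452]
tcp_rot: [-0.0, 0.993, 0.117, -0.0]
contact_force: [0.6, -1.0, 0.3]
finger_gap: 0.085
finger_force: 0.0
```

Request:
{"fn": "carry_out", "kwargs": {
  "series": [
    [[43,-13,0,0,0],[43,-13,0,0,0],[43,-13,0,0,0],[43,-13,0,0.12,0],[0,0,0,0,0]]
  ]
}}

```text
clock: 1.15
position: [0.4864, -0.3524, 0.2447]
tcp_rot: [-0.001, 0.998, 0.056, 0.0]
contact_force: [0.2, -0.2, 0.4]
finger_gap: 0.0854
finger_force: 0.0
```

```bash
python3 - <<'E'
from h import *
s=get_state(); print(s['clock'],s['position'],s['tcp_rot'],s['joint_pos'])
c=cam('wrist'); np.save('wrist',c,allow_pickle=True); 
u,v=proj(c,[.4857,-.3565,.03]).astype(int); print(u,v)
save(c,'pics/w1.png',(max(u-160,0),max(v-120,0),u+160,v+140),2.3)
E
```

```text
1.15 [ 0.48640604 -0.3523936   0.24466923] [-6.88008641e-04  9.98413624e-01  5.63002863e-02  2.01418669e-04] [-7.55825775e-01  2.04554697e-01  1.37539624e+00  1.23902306e-03
  1.56236327e+00  7.02299485e-01]
327 173
```

View pics/w1.png

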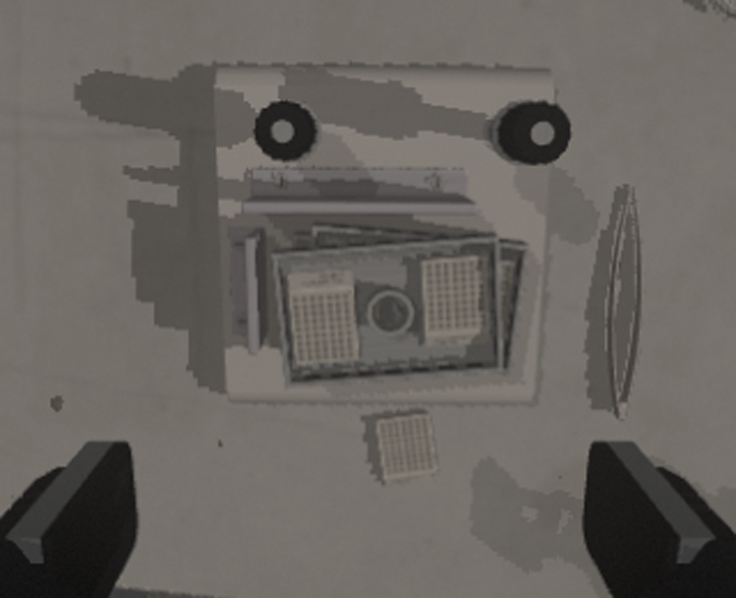

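```bash
cat >> h.py <<'E'
def wpt(c,x,y,z,off=(167,53),sc=2.3): return onz(c,x/sc+off[0],y/sc+off[1],z)[:2]*1e3
E
python3 - <<'E'
from h import *
c=np.load('wrist.npy',allow_pickle=True).item()
L=wpt(c,542,132,.094);S=wpt(c,283,131,.080)
d=S-L; a=np.arctan2(d[1],d[0])-np.pi/2; print('knobs',L,S,np.linalg.norm(d),a)
ks=[wpt(c,x,y,.018) for x,y in[(215,66),(553,69),(538,404),(228,402)]]
st=np.array([(93,70),(93,-84),(-71,-84),(-71,70)])
for q,src,dst in (('plate',st,np.array(ks)),('knobs',np.array([(64,-62),(64,33)]),np.array([L,S])),
  ('all',np.vstack([st,[(64,-62),(64,33)]]),np.array(ks+[L,S]))):
    m=src.mean(0);n=dst.mean(0);A=(src-m);B=dst-n
    th=np.arctan2((A[:,0]*B[:,1]-A[:,1]*B[:,0]).sum(),(A*B).sum())
    Rm=np.array([[np.cos(th),-np.sin(th)],[np.sin(th),np.cos(th)]]); b=n-Rm@m
    print(q,th,b,np.abs(B-A@Rm.T).max())
to=lambda p:Rm.T@(p-b)
print('rail back top inner',to(wpt(c,250,213,.054)),to(wpt(c,475,212,.054)),'side',to(wpt(c,258,235,.054)),to(wpt(c,258,350,.054)))
print('top tray corners',[to(wpt(c,x,y,.06)).round(1).tolist() for x,y in[(273,252),(495,234),(500,365),(289,383)]],'hub',to(wpt(c,390,313,.0596)))
print('mid?', to(wpt(c,525,243,.046)),to(wpt(c,506,374,.046)), to(wpt(c,314,228,.046)))
print('cassette0',to(wpt(c,405,447,.003)),'tcp',to(np.array([486.4,-352.4])))
E
```

```text
knobs [ 557.92958325 -409.96205667] [ 547.40855858 -315.99057827] 94.55860992900611 0.11149544766108788
plate 0.11187836347686211 [ 488.26412041 -356.17807836] 2.591250785168384
knobs 0.11149544766108788 [ 487.45312199 -355.68728415] 0.21932470005172888
all 0.11239127314351313 [ 487.98966211 -356.03796085] 2.667479342642295
rail back top inner [29.85640078 50.42671669] [ 30.319593   -44.36795607] side [20.54671641 47.35131007] [-30.35098461  49.07270542]
top tray corners [[14.2, 40.5], [21.9, -52.2], [-35.3, -57.0], [-43.6, 35.1]] hub [-12.13639968  -8.77942645]
mid? [ 16.04614766 -67.98917677] [-44.12390542 -62.67790242] [22.46279107 24.01597275]
cassette0 [-99.21824757 -19.88209062] tcp [-1.17161773  3.79329628]
```

The wrist crop shows the trays yawed and displaced by about (-12,-9) mm, with the stand axes and both rail faces matching the spec. I'll lower the half-open fingers in front of the stack and push toward the back rail.

Request:
{"fn": "carry_out", "kwargs": {
  "series": [
    [[-34,8,0,0,120],[-33,8,38,0,120],[0,0,45,0,120],[0,0,45,0,120],[0,0,40,0,120]]
  ],
  "force": 40
}}

```text
clock: 1.7
position: [0.4173, -0.379, 0.0761]
tcp_rot: [-0.0, 0.998, 0.057, -0.0]
contact_force: [-0.0, -0.7, -1.2]
finger_gap: 0.0452
finger_force: 0.0
```

Request:
{"fn": "carry_out", "kwargs": {
  "series": [
    [[0,0,30,0,120],[0,0,9,0,120],[0,0,0,0,120]]
  ]
}}

```text
clock: 2.0
position: [0.418, -0.3788, 0.0385]
tcp_rot: [-0.001, 0.998, 0.057, -0.001]
contact_force: [0.7, 1.1, 0.4]
finger_gap: 0.0452
finger_force: 0.0
```

Request:
{"fn": "carry_out", "kwargs": {
  "series": [
    [[4,0,0,0,120],[4,0,0,0,120],[4,0,0,0,120],[3,0,0,0,120],[0,0,0,0,120]]
  ]
}}

```text
clock: 2.5
position: [0.4342, -0.377, 0.0394]
tcp_rot: [0.0, 0.998, 0.058, 0.0]
contact_force: [-0.6, -0.3, -0.1]
finger_gap: 0.045
finger_force: 0.0
```

Request:
{"fn": "carry_out", "kwargs": {
  "series": [
    [[2,0,0,0,120],[2,0,0,0,120],[2,0,0,0,120],[2,0,0,0,120],[0,0,0,0,120]]
  ]
}}

```text
clock: 3.0
position: [0.4419, -0.376, 0.039]
tcp_rot: [-0.0, 0.998, 0.057, 0.0]
contact_force: [0.4, -0.1, -1.0]
finger_gap: 0.0454
finger_force: 0.0
```

Request:
{"fn": "carry_out", "kwargs": {
  "series": [
    [[2,0,0,0,120],[2,0,0,0,120],[0,0,0,0,120]]
  ]
}}

```text
clock: 3.3
position: [0.4457, -0.3756, 0.0389]
tcp_rot: [-0.0, 0.998, 0.057, -0.0]
contact_force: [-0.7, -0.8, 0.4]
finger_gap: 0.0452
finger_force: 0.7
```

Request:
{"fn": "carry_out", "kwargs": {
  "series": [
    [[1,0,0,0,120],[1,0,0,0,120],[1,0,0,0,120],[0,0,0,0,120]]
  ]
}}

```text
clock: 3.7
position: [0.448, -0.3754, 0.0389]
tcp_rot: [-0.0, 0.998, 0.057, -0.001]
contact_force: [-10.9, -0.3, 3.7]
finger_gap: 0.0452
finger_force: 5.2
```

```bash
python3 - <<'E'
from h import *
c=cam('scene'); save(c,'pics/s2.png',(230,150,400,290),4.5)
E
```

```text
(no output)
```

View pics/s2.png

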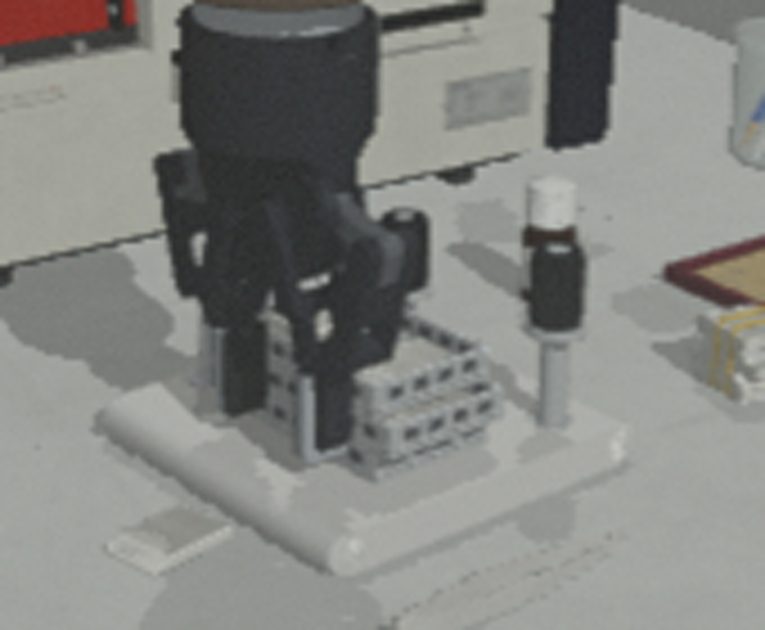

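The fingers are flat against all three trays on the front face. I'll push a little more to seat them.

Request:
{"fn": "carry_out", "kwargs": {
  "series": [
    [[1,0,0,0,120],[0,0,0,0,120]]
  ]
}}

```text
clock: 3.95
position: [0.4481, -0.3753, 0.0389]
tcp_rot: [-0.0, 0.998, 0.057, -0.002]
contact_force: [-21.1, -1.7, 7.4]
finger_gap: 0.0453
finger_force: 10.2
```

Request:
{"fn": "carry_out", "kwargs": {
  "series": [
    [[-8,0,0,0,120],[0,0,-50,0,183],[0,0,-50,0,183],[22,38,0,-0.15,183],[0,0,0,-0.15,183]]
  ]
}}

```text
clock: 4.45
position: [0.4699, -0.4142, 0.1406]
tcp_rot: [0.002, 0.978, 0.209, 0.001]
contact_force: [-0.2, 0.6, -2.1]
finger_gap: 0.024
finger_force: 0.0
```

Request:
{"fn": "carry_out", "kwargs": {
  "series": [
    [[0,0,0,-0.15,183],[0,0,0,-0.15,183],[0,0,0,-0.15,183],[0,0,0,-0.15,183],[0,0,0,-0.15,183]]
  ]
}}

```text
clock: 4.95
position: [0.4681, -0.4112, 0.139]
tcp_rot: [0.0, 0.833, 0.553, 0.0]
contact_force: [0.6, -0.8, 0.3]
finger_gap: 0.0241
finger_force: 0.0
```

Request:
{"fn": "carry_out", "kwargs": {
  "series": [
    [[0,0,0,-0.15,183],[0,0,0,-0.15,183],[0,0,0,-0.15,183],[0,0,0,-0.07,183],[-38,22,0,0,183]]
  ]
}}

```text
clock: 5.45
position: [0.4929, -0.4439, 0.1391]
tcp_rot: [-0.001, 0.664, 0.748, 0.001]
contact_force: [-0.1, -0.8, 0.6]
finger_gap: 0.0243
finger_force: 0.0
```

```bash
cat >> h.py <<'E'
TH=.112; B=np.array([487.7,-355.9]); RM=np.array([[np.cos(TH),-np.sin(TH)],[np.sin(TH),np.cos(TH)]])
def stand():
    s=get_state(); q=s['tcp_rot']; r=R.from_quat([q[1],q[2],q[3],q[0]]).as_matrix()
    p=np.array(s['position'])*1e3
    return (RM.T@(p[:2]-B)).round(1).tolist(), round(p[2],1),'toolx-yaw rel stand',round(np.arctan2(r[1,0],r[0,0])-TH,3)
E
python3 - <<'E'
from h import *
print(stand()); s=get_state(); print(s['finger_gap'],s['joint_pos'])
c=cam('top'); save(c,'pics/t3.png',(240,165,400,300),5)
c=cam('wrist'); np.save('wrist',c,allow_pickle=True); save(c,'pics/w3.png')
E
```

```text
([-4.7, -88.1], np.float64(139.1), 'toolx-yaw rel stand', np.float64(1.577))
0.02426991572083651 [-8.49637867e-01  3.85561027e-01  1.35841608e+00  8.94291345e-04
  1.39971158e+00 -9.67787972e-01]
```

View pics/w3.png

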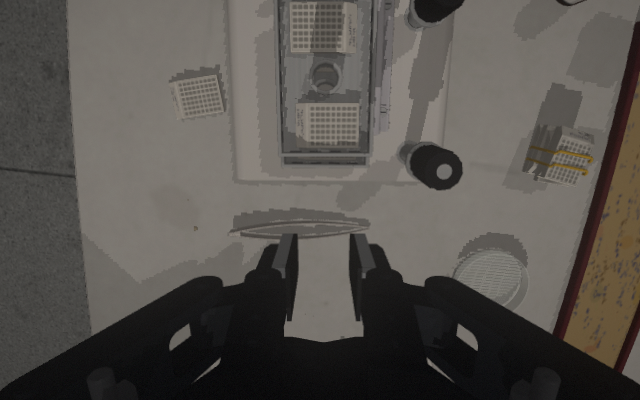

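The wrist image shows the three trays nearly aligned with each other (near end at pixel rows 153-163) and flush along the back rail. The descent is clear of the forceps, pin and bundle.

Request:
{"fn": "carry_out", "kwargs": {
  "series": [
    [[0,0,45,0,183],[0,0,40,0,183],[0,0,16,0,183],[0,0,0,0,183]]
  ]
}}

```text
clock: 5.95
position: [0.4934, -0.4457, 0.0361]
tcp_rot: [-0.002, 0.666, 0.746, 0.0]
contact_force: [0.5, 0.6, -0.0]
finger_gap: 0.0237
finger_force: 0.0
```

Request:
{"fn": "carry_out", "kwargs": {
  "series": [
    [[4,0,0,0,183],[4,0,0,0,183],[3,0,0,0,183],[3,0,0,0,183],[0,0,0,0,183]]
  ]
}}

```text
clock: 6.45
position: [0.4926, -0.4324, 0.0388]
tcp_rot: [0.0, 0.666, 0.746, 0.0]
contact_force: [-0.2, -0.1, 0.3]
finger_gap: 0.0238
finger_force: 0.0
```

Request:
{"fn": "carry_out", "kwargs": {
  "series": [
    [[2,0,0,0,183],[2,0,0,0,183],[2,0,0,0,183],[2,0,0,0,183],[0,0,0,0,183]]
  ]
}}

```text
clock: 6.95
position: [0.4915, -0.4244, 0.0379]
tcp_rot: [-0.0, 0.666, 0.746, 0.0]
contact_force: [-0.4, -0.4, -0.1]
finger_gap: 0.0239
finger_force: 0.0
```

```bash
python3 - <<'E'
from h import *
print(stand())
c=np.load('wrist.npy',allow_pickle=True).item()
for y in(153,163): print(RM.T@(onz(c,325,y,.06 if y<160 else .046)[:2]*1e3-B))
E
```

```text
([-3.9, -68.5], np.float64(37.9), 'toolx-yaw rel stand', np.float64(1.573))
[-6.08832661e-03 -5.63464369e+01]
[  0.11738679 -65.00528502]
```

Request:
{"fn": "carry_out", "kwargs": {
  "series": [
    [[2,0,0,0,183],[2,0,0,0,183],[2,0,0,0,183],[1,0,0,0,183],[0,0,0,0,183]]
  ]
}}

```text
clock: 7.45
position: [0.4907, -0.4174, 0.0379]
tcp_rot: [-0.0, 0.666, 0.746, 0.0]
contact_force: [-0.4, -0.4, -0.6]
finger_gap: 0.0242
finger_force: 0.0
```

Request:
{"fn": "carry_out", "kwargs": {
  "series": [
    [[1,0,0,0,183],[1,0,0,0,183],[0,0,0,0,183]]
  ]
}}

```text
clock: 7.75
position: [0.4905, -0.4156, 0.0379]
tcp_rot: [-0.0, 0.666, 0.746, 0.0]
contact_force: [-0.2, 0.3, 0.2]
finger_gap: 0.0244
finger_force: 0.1
```

Request:
{"fn": "carry_out", "kwargs": {
  "series": [
    [[1,0,0,0,183],[1,0,0,0,183],[0,0,0,0,183]]
  ]
}}

```text
clock: 8.05
position: [0.4903, -0.4143, 0.0382]
tcp_rot: [0.001, 0.666, 0.746, -0.0]
contact_force: [0.5, -5.9, -1.4]
finger_gap: 0.024
finger_force: 2.8
```

Request:
{"fn": "carry_out", "kwargs": {
  "series": [
    [[1,0,0,0,183],[0,0,0,0,183]]
  ]
}}

```text
clock: 8.25
position: [0.4903, -0.4142, 0.0385]
tcp_rot: [0.001, 0.666, 0.746, -0.001]
contact_force: [1.3, -12.6, -2.1]
finger_gap: 0.0241
finger_force: 6.3
```

```bash
python3 - <<'E'
from h import *
print(stand())
E
```

```text
([-3.9, -58.2], np.float64(38.5), 'toolx-yaw rel stand', np.float64(1.572))
```

Request:
{"fn": "carry_out", "kwargs": {
  "series": [
    [[1,0,0,0,183],[0,0,0,0,183],[-10,0,0,0,183],[0,0,-50,0,183],[0,0,-50,0,183]]
  ]
}}

```text
clock: 8.75
position: [0.4906, -0.4212, 0.1379]
tcp_rot: [-0.002, 0.666, 0.746, 0.0]
contact_force: [0.8, -0.2, 1.2]
finger_gap: 0.0245
finger_force: 0.0
```

Request:
{"fn": "carry_out", "kwargs": {
  "series": [
    [[20,0,-50,0,100],[30,0,-20,0,100],[0,0,0,0,100]]
  ]
}}

```text
clock: 9.05
position: [0.4864, -0.3717, 0.2086]
tcp_rot: [0.002, 0.665, 0.747, 0.0]
contact_force: [0.9, 0.5, -0.3]
finger_gap: 0.0518
finger_force: 0.0
```

```bash
python3 - <<'E'
from h import *
print(stand())
c=cam('wrist'); np.save('wrist',c,allow_pickle=True)
P=np.append((B+RM@[0,0])/1e3,.06); u,v=proj(c,P).astype(int); x0,y0=max(u-110,0),max(v-90,0); print(x0,y0)
save(c,'pics/w4.png',(x0,y0,u+110,v+90),3.3)
for n,q in {'corner':(30.2,48.2,54),'rb':(30.2,-46,54),'rs':(-32,48.2,54),'c1':(30,48,60),'c2':(30,-48,60),'c3':(-30,-48,60),'c4':(-30,48,60),'hub':(0,0,59.6),'pin':(64,-62,94)}.items():
    print(n,((proj(c,np.append((B+RM@q[:2])/1e3,q[2]/1e3))-[x0,y0])*3.3).round())
E
```

```text
([-3.0, -15.6], np.float64(208.6), 'toolx-yaw rel stand', np.float64(1.574))
215 78
corner [484. 107.]
rb [473. 459.]
rs [239. 106.]
c1 [486. 108.]
c2 [474. 473.]
c3 [253. 472.]
c4 [245. 107.]
hub [365. 297.]
pin [626. 574.]
```

View pics/w4.png

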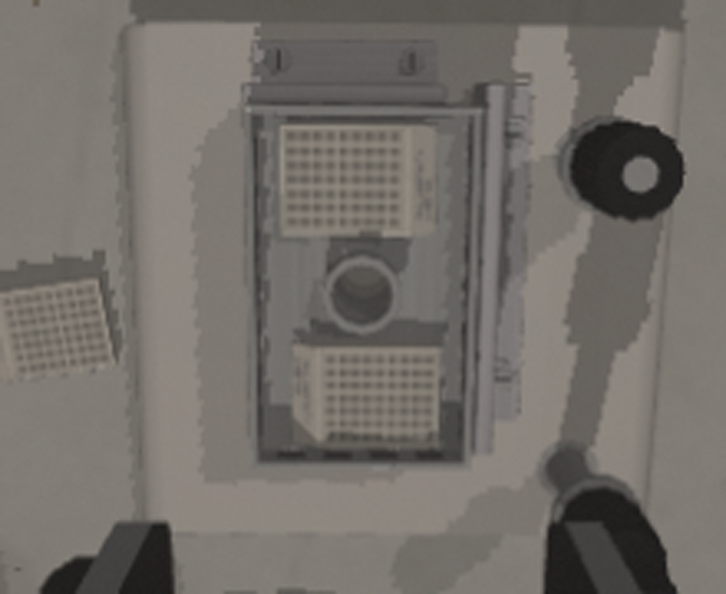

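The crop shows the stack snug on the side rail. Along the back rail there may be a sliver of a gap at the lower right (tray edge 468, rail about 474), so I'll re-seat with a second x push.

Request:
{"fn": "carry_out", "kwargs": {
  "series": [
    [[8,-30,0,0.15,120],[0,0,0,0.15,120],[0,0,0,0.15,120],[0,0,0,0.15,120],[0,0,0,0.15,120]]
  ]
}}

```text
clock: 9.6
position: [0.4546, -0.3694, 0.203]
tcp_rot: [-0.001, 0.894, 0.448, -0.0]
contact_force: [0.5, 0.6, -0.2]
finger_gap: 0.0458
finger_force: 0.0
```

Request:
{"fn": "carry_out", "kwargs": {
  "series": [
    [[0,0,0,0.15,120],[0,0,0,0.15,120],[0,0,0,0.15,120],[0,0,0,0.15,120],[0,0,0,0.15,120]]
  ]
}}

```text
clock: 10.1
position: [0.4547, -0.3693, 0.2029]
tcp_rot: [-0.001, 0.996, 0.089, -0.001]
contact_force: [0.8, 0.4, 0.1]
finger_gap: 0.0448
finger_force: 0.0
```

Request:
{"fn": "carry_out", "kwargs": {
  "series": [
    [[-28,-4,0,0.074,120],[0,0,40,0,120],[0,0,0,0,120]]
  ]
}}

```text
clock: 10.4
position: [0.4248, -0.3692, 0.1594]
tcp_rot: [-0.003, 0.998, 0.055, -0.002]
contact_force: [0.2, 1.2, -0.2]
finger_gap: 0.0452
finger_force: 0.0
```

```bash
python3 - <<'E'
from h import *
print(stand())
E
```

```text
([-64.0, -6.2], np.float64(159.4), 'toolx-yaw rel stand', np.float64(-0.002))
```

Request:
{"fn": "carry_out", "kwargs": {
  "series": [
    [[0,-5,45,0,120],[0,0,45,0,120],[0,0,34,0,120],[0,0,0,0,120]]
  ]
}}

```text
clock: 10.8
position: [0.4248, -0.3637, 0.0366]
tcp_rot: [-0.003, 0.998, 0.056, -0.002]
contact_force: [0.2, 0.4, -0.0]
finger_gap: 0.0452
finger_force: 0.0
```

Request:
{"fn": "carry_out", "kwargs": {
  "series": [
    [[6,0,0,0,120],[6,0,0,0,120],[4,0,0,0,120],[3,0,0,0,120],[0,0,0,0,120]]
  ]
}}

```text
clock: 11.3
position: [0.4456, -0.3632, 0.0411]
tcp_rot: [0.0, 0.998, 0.056, 0.0]
contact_force: [-0.5, 0.0, -0.9]
finger_gap: 0.0453
finger_force: 0.0
```

Request:
{"fn": "carry_out", "kwargs": {
  "series": [
    [[1,0,0,0,120],[1,0,0,0,120],[1,0,0,0,120],[0,0,0,0,120]]
  ]
}}

```text
clock: 11.7
position: [0.4467, -0.3628, 0.0405]
tcp_rot: [-0.0, 0.998, 0.055, -0.001]
contact_force: [-14.4, 1.3, 7.5]
finger_gap: 0.0452
finger_force: 6.9
```

```bash
python3 - <<'E'
from h import *
print(stand())
E
```

```text
([-41.5, -2.3], np.float64(40.5), 'toolx-yaw rel stand', np.float64(-0.001))
```

Request:
{"fn": "carry_out", "kwargs": {
  "series": [
    [[1,0,0,0,120],[0,0,0,0,120],[-10,0,0,0,120],[0,0,-50,0,60],[0,0,-50,0,30]]
  ]
}}

```text
clock: 12.2
position: [0.4381, -0.3632, 0.1407]
tcp_rot: [-0.001, 0.998, 0.055, -0.001]
contact_force: [0.2, -1.3, 0.7]
finger_gap: 0.0722
finger_force: 0.0
```

Request:
{"fn": "carry_out", "kwargs": {
  "series": [
    [[0,0,-30,0,30],[38,20,0,0,30],[38,20,0,0,30],[38,20,0,0,30],[0,0,0,0,30]]
  ]
}}

```text
clock: 12.7
position: [0.5619, -0.4117, 0.1682]
tcp_rot: [-0.001, 0.998, 0.056, -0.0]
contact_force: [0.1, -1.0, -0.5]
finger_gap: 0.0751
finger_force: 0.0
```

```bash
python3 - <<'E'
from h import *
print(stand(), get_state()['finger_gap'])
c=cam('wrist'); np.save('wrist',c,allow_pickle=True); save(c,'pics/w5.png')
for n,q in {'c2':(30,-48,60),'c3':(-30,-48,60),'hub':(0,0,59.6),'knobL':(64,-62,94),'knobS':(64,33,80)}.items():
    print(n,proj(c,np.append((B+RM@q[:2])/1e3,q[2]/1e3)).round())
E
```

```text
([67.5, -63.7], np.float64(168.2), 'toolx-yaw rel stand', np.float64(-0.0)) 0.07514982809332024
c2 [304. 246.]
c3 [305. 312.]
hub [245. 280.]
knobL [321. 218.]
knobS [186. 212.]
```

View pics/w5.png

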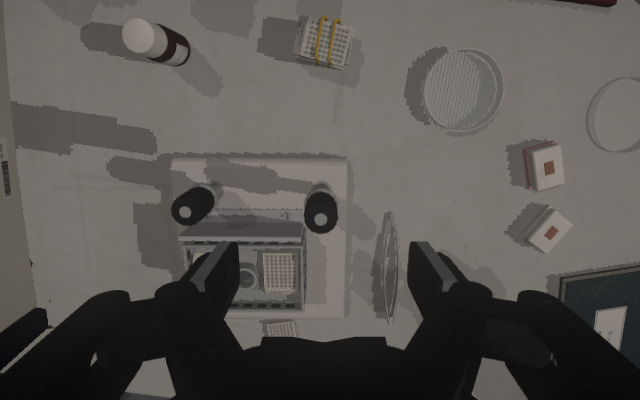

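The wrist view puts the long knob's cap at (320,219), against a predicted (321,218), so the pose is confirmed. I'll go down and grip it.

Request:
{"fn": "carry_out", "kwargs": {
  "series": [
    [[-3.5,-1.7,20,0,30],[0,0,38,0,30],[0,0,30,0,30],[0,0,0,0,30]]
  ]
}}

```text
clock: 13.15
position: [0.553, -0.408, 0.0785]
tcp_rot: [-0.002, 0.998, 0.055, -0.002]
contact_force: [-0.6, 1.1, -0.3]
finger_gap: 0.0754
finger_force: 0.0
```

```bash
python3 - <<'E'
from h import *
print(stand())
E
```

```text
([59.1, -59.1], np.float64(78.5), 'toolx-yaw rel stand', np.float64(-0.002))
```

Request:
{"fn": "carry_out", "kwargs": {
  "series": [
    [[0,0,0,0,30],[0,0,0,0,30]]
  ]
}}

```text
clock: 13.35
position: [0.5557, -0.41, 0.0849]
tcp_rot: [0.001, 0.998, 0.055, 0.001]
contact_force: [0.4, -0.6, 1.2]
finger_gap: 0.0752
finger_force: 0.0
```

```bash
python3 - <<'E'
from h import *
print(stand())
E
```

```text
([61.5, -61.4], np.float64(84.9), 'toolx-yaw rel stand', np.float64(-0.001))
```

Request:
{"fn": "carry_out", "kwargs": {
  "series": [
    [[2.5,0.6,4,0,30],[0,0,0,0,30],[0,0,0,0,30]]
  ]
}}

```text
clock: 13.65
position: [0.558, -0.4098, 0.0788]
tcp_rot: [0.0, 0.998, 0.055, 0.0]
contact_force: [-0.6, -0.0, -0.3]
finger_gap: 0.075
finger_force: 0.0
```

```bash
python3 - <<'E'
from h import *
print(stand())
E
```

```text
([63.9, -61.5], np.float64(78.8), 'toolx-yaw rel stand', np.float64(-0.001))
```

Request:
{"fn": "carry_out", "kwargs": {
  "series": [
    [[0,0,0,0,255],[0,0,0,0,255],[0,0,0,0,255],[0,0,0,0,255],[0,0,0,0,255]]
  ],
  "force": 60
}}

```text
clock: 14.15
position: [0.5579, -0.4098, 0.0786]
tcp_rot: [0.0, 0.998, 0.055, 0.0]
contact_force: [-0.5, 0.8, 1.7]
finger_gap: 0.0202
finger_force: 58.5
```

```bash
python3 - <<'E'
from h import *
print(stand())
E
```

```text
([63.8, -61.4], np.float64(78.6), 'toolx-yaw rel stand', np.float64(-0.001))
```

Request:
{"fn": "carry_out", "kwargs": {
  "series": [
    [[0,0,-20,0,255],[0,0,-30,0,255],[0,0,-20,0,255],[0,0,0,0,255]]
  ]
}}

```text
clock: 14.55
position: [0.5587, -0.4105, 0.1517]
tcp_rot: [0.002, 0.998, 0.055, 0.002]
contact_force: [0.1, 0.3, -0.6]
finger_gap: 0.0203
finger_force: 59.1
```

Request:
{"fn": "carry_out", "kwargs": {
  "series": [
    [[-20,-20,0,0,255],[-24,-22,0,0,255],[-20,-20,0,0,255],[0,0,0,0,255],[0,0,0,0,255]]
  ]
}}

```text
clock: 15.05
position: [0.4872, -0.3551, 0.1482]
tcp_rot: [-0.0, 0.998, 0.055, -0.0]
contact_force: [0.4, 0.4, -0.7]
finger_gap: 0.0204
finger_force: 59.2
```

Request:
{"fn": "carry_out", "kwargs": {
  "series": [
    [[0,0,0,0,255],[0,0,0,0,255]]
  ]
}}

```text
clock: 15.25
position: [0.4878, -0.3556, 0.1479]
tcp_rot: [-0.0, 0.998, 0.055, -0.0]
contact_force: [-0.6, -0.3, -0.5]
finger_gap: 0.0206
finger_force: 59.2
```

```bash
python3 - <<'E'
from h import *
print(stand())
c=cam('scene'); 
P=np.append((B+RM@[0,0])/1e3,.068); print(proj(c,P)-[230,130])
save(c,'pics/s6.png',(230,130,400,280),4)
E
```

```text
([0.1, 0.3], np.float64(147.9), 'toolx-yaw rel stand', np.float64(-0.001))
[75.40136194 86.94502991]
```

View pics/s6.png

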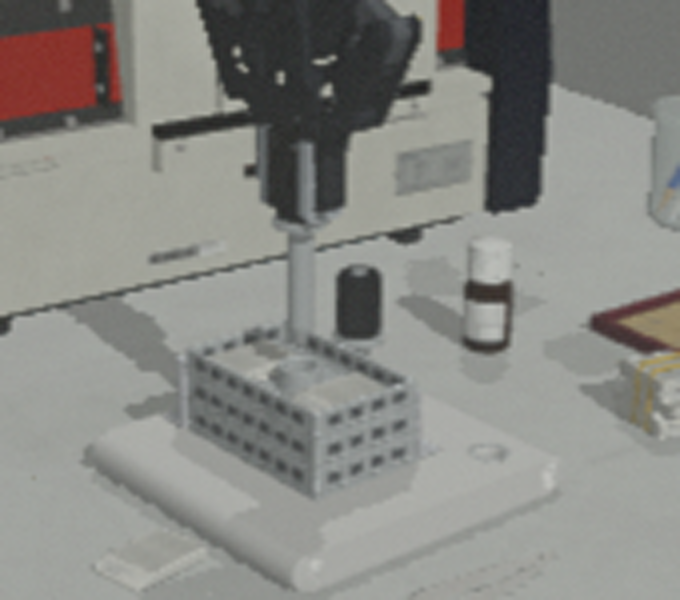

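The stack is square and the pin hangs upright with its tip over the hub (about (300,345) in the crop). I'll lower it in stages.

Request:
{"fn": "carry_out", "kwargs": {
  "series": [
    [[0,0,8,0,255],[0,0,8,0,255],[0,0,8,0,255],[0,0,6,0,255],[0,0,0,0,255]]
  ]
}}

```text
clock: 15.8
position: [0.4871, -0.3549, 0.1171]
tcp_rot: [-0.001, 0.998, 0.055, -0.001]
contact_force: [0.4, 0.2, -0.8]
finger_gap: 0.02
finger_force: 59.2
```

Request:
{"fn": "carry_out", "kwargs": {
  "series": [
    [[0,0,5,0,255],[0,0,5,0,255],[0,0,5,0,255],[0,0,0,0,255]]
  ]
}}

```text
clock: 16.2
position: [0.4872, -0.355, 0.1026]
tcp_rot: [-0.0, 0.998, 0.055, -0.0]
contact_force: [-0.0, 0.4, 0.1]
finger_gap: 0.0206
finger_force: 59.2
```

Request:
{"fn": "carry_out", "kwargs": {
  "series": [
    [[0,0,4,0,255],[0,0,4,0,255],[0,0,4,0,255],[0,0,0,0,255],[0,0,0,0,255]]
  ]
}}

```text
clock: 16.7
position: [0.4874, -0.3552, 0.0914]
tcp_rot: [-0.0, 0.998, 0.055, -0.0]
contact_force: [-0.2, -0.5, -0.4]
finger_gap: 0.0205
finger_force: 59.2
```

Request:
{"fn": "carry_out", "kwargs": {
  "series": [
    [[0,0,3,0,255],[0,0,3,0,255],[0,0,2,0,255],[0,0,0,0,255],[0,0,0,0,255]]
  ]
}}

```text
clock: 17.2
position: [0.4874, -0.3552, 0.0834]
tcp_rot: [-0.0, 0.998, 0.055, -0.0]
contact_force: [-0.0, -0.9, -1.5]
finger_gap: 0.0205
finger_force: 59.2
```

Expected home is z about 80.6.

Request:
{"fn": "carry_out", "kwargs": {
  "series": [
    [[0,0,1,0,255],[0,0,1,0,255],[0,0,0.5,0,255],[0,0,0,0,255],[0,0,0,0,255]]
  ]
}}

```text
clock: 17.7
position: [0.4874, -0.3552, 0.0809]
tcp_rot: [-0.0, 0.998, 0.055, -0.0]
contact_force: [0.5, -0.8, -1.0]
finger_gap: 0.0204
finger_force: 59.2
```

Request:
{"fn": "carry_out", "kwargs": {
  "series": [
    [[0,0,0.5,0,255],[0,0,0.5,0,255],[0,0,0,0,255]]
  ]
}}

```text
clock: 18.0
position: [0.4875, -0.3553, 0.0802]
tcp_rot: [0.0, 0.998, 0.055, 0.0]
contact_force: [-1.4, 0.7, 3.2]
finger_gap: 0.02
finger_force: 59.7
```

Request:
{"fn": "carry_out", "kwargs": {
  "series": [
    [[0,0,0.5,0,255],[0,0,0.5,0,255],[0,0,0,0,255]]
  ]
}}

```text
clock: 18.3
position: [0.4876, -0.3554, 0.0801]
tcp_rot: [0.0, 0.998, 0.055, 0.0]
contact_force: [-4.4, 4.2, 15.5]
finger_gap: 0.0203
finger_force: 61.0
```

Request:
{"fn": "carry_out", "kwargs": {
  "series": [
    [[0,0,0,0,120],[0,0,0,0,100],[0,0,0,0,80],[0,0,0,0,80]]
  ]
}}

```text
clock: 18.7
position: [0.4874, -0.3552, 0.0787]
tcp_rot: [-0.0, 0.998, 0.055, -0.0]
contact_force: [0.2, -0.0, 0.0]
finger_gap: 0.0585
finger_force: 0.0
```

Request:
{"fn": "carry_out", "kwargs": {
  "series": [
    [[0,0,-20,0,80],[0,0,-40,0,80],[0,0,-50,0,80],[-40,0,-50,0,80],[0,0,0,0,80]]
  ]
}}

```text
clock: 19.2
position: [0.4556, -0.3601, 0.234]
tcp_rot: [0.003, 0.998, 0.055, 0.002]
contact_force: [-0.1, -0.4, -0.3]
finger_gap: 0.0586
finger_force: 0.0
```

```bash
python3 - <<'E'
from h import *
print(stand())
c=cam('wrist'); w=c
P=np.append((B+RM@[20,0])/1e3,.06); u,v=proj(c,P).astype(int); x0,y0=u-130,max(v-110,0)
a=np.array(c['pixels'])[y0:y0+220,x0:x0+260]
for z in(.090,.096,.102): print('wrist',z,proj(c,np.append(B/1e3,z))-[x0,y0])
c=cam('scene'); b=np.array(c['pixels'])[130:280,230:400]
for z in(.090,.096,.102): print('scene',z,(proj(c,np.append(B/1e3,z))-[230,130])*2.35)
a=cv2.resize(a,None,fx=1.6,fy=1.6); b=cv2.resize(b,(384,352)); cv2.imwrite('pics/f.png',cv2.cvtColor(np.hstack([a,b]),cv2.COLOR_RGB2BGR))
E
```

```text
([-32.4, -0.6], np.float64(234.0), 'toolx-yaw rel stand', np.float64(-0.002))
wrist 0.09 [130.71426355 136.77365001]
wrist 0.096 [130.73347151 137.67030644]
wrist 0.102 [130.75353823 138.60703041]
scene 0.09 [177.27411727 178.13998306]
scene 0.096 [177.29663641 170.916811  ]
scene 0.102 [177.31935246 163.6576765 ]
```

View pics/f.png

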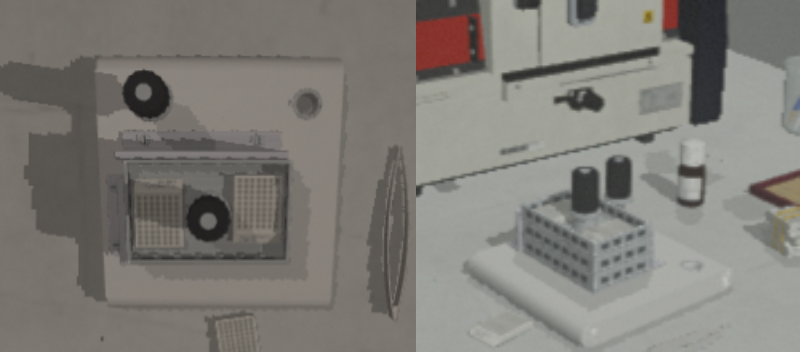

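The final picture shows the pin seated with its knob top at the home height (row about 172, predicted 171). The stack is flush on both rails, and the short pin and the bystanders look undisturbed.

```bash
python3 -c "from station import *; print(sign_off())"
```

```text
the job is handed in; nothing more can be done
None
```

The job is handed in: the stack is square against both rails, the long pin is fully home through all three trays, the short pin is still parked, and the things lying around look undisturbed. It took about 19 s of the 62 s allowed.

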